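Load the glaze mill and latch its sliding guard

ROBOT

A 6-joint arm with a two-finger parallel gripper is mounted at the origin on the work surface. World frame = base frame: x ahead of the robot, y to its left, z up, the work surface at z = 0. Lengths are in m, angles in rad, forces in N, time in s.
With the tool pointing down it reaches from about 0.35 to 0.775 m from the base axis. Payload 5.5 kg.
Tool frame: the origin (TCP) lies at the very end of the fingers, on their centre line; the grasp point (between the pads) lies 19 mm behind it; z points along the fingers, y is the line along which they close (so a half turn about z gives the same grasp; the last joint's range is limited). The gripper opens to 85 mm and grips with 20 to 120 N. Pads are 22 mm wide; open, the fingers measure 114 mm over their backs; the gripper's body (76 mm by 85 mm) begins 54 mm behind the grasp point. The pads swing forward as they close: fully open they stand 13 mm farther back than shut.
Start: joints at [-1.341, 0.313, 0.046, 1.304, 0, 1.431], TCP at [0.208, -0.536, 0.231] pointing down, gripper open.
Joint ranges: [-2.76, 2.76], [-0.86, 1.69], [-1.03, 1.26], [-2.2, 2.34], [-1.47, 1.5], [-3.14, 3.14]. Speed limits (rad/s): [2.57, 2.57, 3.14, 3.14, 3.14, 3.14].

INTERFACE

Orientations are given as a unit quaternion [x, y, z, w].
In Python, from bench import arm, cams, sign_off gives the robot as it stands.
- The arm moves only by the tool jog_arm, never from a script. Its argument "plan" is one flat list of numbers, 7 for each row, row after row: the turn, a rotation vector about the tool's x, y, z in degrees, then the shift along the tool's x, y, z in m, then the gripper command: -1 is fully open, 1 is shut, values between are in proportion. In form: [wx, wy, wz, dx, dy, dz, gripper, wx, wy, wz, dx, dy, dz, gripper, ...]. A call has 1 to 8 rows; each row shifts and turns the commanded pose from where the row before left it, along the tool's axes as they then stand; what a row does not reach is not made up. A row lasts 1/8 s, in which the tool goes at most 62.5 mm and 10.7 degrees, less where a joint would pass 70% of its speed; a pose out of reach is approached as far as the arm can. A call is refused whole if a number of a shift passes 0.0625 or a number of a turn 10.7, either way. A call with a gripper value outside its range is refused whole. The fingers move at their own pace and stop on an object; "newtons" is the grip in N (left out, the last holds). Time passes only in rows, so rows that do not move let the fingers close. It gives the time, the measured TCP pose, the force, the opening and the grip force at its end, in the units of the state.
- arm.get_obs(): the state, without advancing time (a new reading comes with each control period).
- cams.grab_frame(name): name is "side" or "top" or "wrist"; returns the picture (420x560x3 uint8, red, green, blue); there is no depth.
- cams.camera_params(name): a dict with "K" (3x3 intrinsics, pixels), "T" (4x4, takes a point from camera to world coordinates). Camera axes: x right, y down, z forward; pixel columns grow to the right and rows downward; lengths in m; the calibration is good to about 2 mm. A picture is of the moment at which its call begins: read the wrist's pose just before it. camera_params takes no time and is no camera call; for the wrist camera it gives the pose at the moment of the call.
- sign_off(): hands the job in; it is judged then, once.
The state is a dict: "time_s": time; "joint_positions": joint angles; "qd": joint speeds; "joint_efforts": joint torques, N m; "position": TCP position; "tool_rot": TCP orientation; "force": force on the tool from outside, world axes, zero at the start; "wrist_torque": the same for the moment, N m; "opening": finger opening in m; "grasp_force": force on a finger pad.
Only numpy, scipy, OpenCV 4.12 (cv2) and the standard library are available. Lean on these libraries where they do the work, as an engineer would, in place of code of your own. Each camera call takes 0.05 s, during which the arm holds its last target. There are 200 camera calls.

TASK

Make the glaze mill ready to run: lift the porcelain milling jar off its wooden rest and set it down (do not drop it) on the mill's two rollers, lying along them and centred on the rubber tyres, then slide the clear guard shut over it by its bar handle until the spring catch clicks in behind the guard's tongue. Push gently and feel for the catch: stop once it has caught, never ram the guard hard into its rubber buffers, and let go with the guard left latched. Leave the bowl, the wooden stamp and the tumbler where they stand.

Things in the scene. Friction and masses are not known exactly. Their poses are not given: they have to be found in the camera images.
- jar: White porcelain milling jar, closed and loaded, 0.5 to 0.8 kg: a lying cylinder 60 mm in diameter, 100 mm long, with a 44 mm wide lid and steel clamp standing 18 mm out of one end. Origin on its axis in the middle of the 100 mm body; its own y axis runs along the cylinder, the lid at -y. It starts on the rest, its axis 50 mm above the bench.
- jar_rest: Fixed wooden jar rest: a board 100 x 110 x 12 mm with two V saddles, each 12 mm thick, 32 mm either side of the middle, reaching 37 mm above the bench; the 52 mm between the saddles is free for the fingers. Origin under its middle at bench height; its y axis runs along the jar.
- mill: Bench jar mill, fixed, 170 x 550 mm. Origin at bench height under the middle of the roller bay; y runs along the rollers, +y to the drive housing and control box, -y to the end plate and catch. The bay is open from y -90 mm (end plate, 126 mm high) to +90 mm (housing, 120 mm). Rollers at x -25 and +25 mm, axes 50 mm up, each with two rubber tyres 28 mm in diameter, 12 mm wide, at y -28 and +28 mm.
- jar_seat (a point): Where the middle of the jar's body belongs: over the middle of the four tyres, 86 mm above the bench, x = y = 0 in the mill's frame. A jar lying on the tyres has its axis at this height, along the mill's y axis.
- guard (a joint): How far the guard is open, in m: it slides along the mill's y axis, smaller is more shut (towards -y); starts 0.215 to 0.233. It catches somewhere between 0.002 and 0.018: the catch is clamped in slotted holes and its setting is not known. The guard is a clear cover with steel edges, 150 mm wide, top 131 mm above the bench, 0.9 kg, sliding with about 2.5 N of friction, clear of the jar.
- guard_handle (a point): Middle of the guard's bar handle: a dark steel bar 12 mm in diameter, 90 mm long, lying across the mill (along its x axis) 170 mm above the bench and 39 mm above the guard's top, on two posts 84 mm apart. It can be pinched from above with the fingers closing along the mill's y axis. In the mill's frame at x = 0, y = joint value - 47 mm.
- guard_edge (a point): Middle of the steel bar on the guard's leading (-y) edge, at y = joint value - 112 mm in the mill's frame. It meets two rubber buffers 1.5 mm before the catching point; they press back 6 N per mm (9 N as it catches) and must never take more than 20 N. The tongue with its ramp and tooth stands 36 mm out in front of it, 144 mm above the bench; at the start its tip is at y = 67 mm or more.
- catch_post (a point): Middle of the top of the fixed post behind the end plate (132 mm above the bench) that carries the catch: a steel bridge with a black pull knob, top 186 mm above the bench. Closing, the bolt first rides up the tongue's ramp, from 19 to 7 mm before the catching point, for 7 to 12 N of push, then rides level, then drops behind the tooth and holds the guard.
- bolt (a joint): How far the catch's sprung bolt (with its black knob) is lifted, in m: 0 down, about 0.006 while it rides on the tongue's tooth, back to 0 with a click when it has dropped behind it.
- bowl: Terracotta bowl, 90 mm wide, 50 mm high, loose; leave it alone. Origin under its middle.
- stamp: Wooden stamp with an upright handle, 58 mm wide at the foot, 107 mm high, loose; leave it alone. Origin under its middle.
- tumbler: Green plastic tumbler, 68 mm wide, 110 mm high, loose; leave it alone. Origin under its middle.

How it is judged:
On the way, in this order (a step that is already met when the one before it is completed fails the run):
1. the jar lies on the rollers, let go, with the guard still open (x of jar in the frame of mill between -0.006 and 0.006 m and y of jar in the frame of mill between -0.015 and 0.015 m and z of jar in the frame of mill between 0.081 and 0.09 m and angle between the y axis of jar and the y axis of mill, either way round below 0.1 rad and contact force between the fingers and jar below 0.1 N and value of joint guard above 0.1 m), for 0.2 s.
2. the guard is shut and the bolt has dropped behind its tongue (value of joint guard below 0.0195 m and value of joint bolt below 0.0015 m), for 0.2 s.
At the end, for the whole second after the job is handed in: The jar lies at rest on the four tyres along the rollers (within 0.1 rad), its middle within 15 mm of the bay's middle along the rollers and 6 mm across; the guard is shut (joint below 0.0195 m) and latched, with the bolt down again (below 1.5 mm) behind the tongue (all of step 2 and x of jar in the frame of mill between -0.006 and 0.006 m and y of jar in the frame of mill between -0.015 and 0.015 m and z of jar in the frame of mill between 0.081 and 0.09 m and angle between the y axis of jar and the y axis of mill, either way round below 0.1 rad and linear speed of jar below 0.02 m/s); the robot touches nothing.
It fails at once if the guard is rammed: its rubber buffers are pressed with more than 20 N (contact force between guard_front_bar and rubber_buffers above 20 N).
It fails at once if the jar is dropped: it falls, out of the fingers, faster than 0.5 m/s (linear speed of jar above 0.5 m/s and contact force between the fingers and jar below 0.05 N).
It fails at once if the bowl is moved more than 30 mm (distance of bowl from where it was at the start of the episode above 0.03 m).
It fails at once if the stamp is moved more than 30 mm (distance of stamp from where it was at the start of the episode above 0.03 m).
It fails at once if the tumbler is moved more than 30 mm (distance of tumbler from where it was at the start of the episode above 0.03 m).
It also fails if it takes over 69 s, if anything falls off the work surface, if the arm or the gripper's body presses on something with over 40 N, if the wrist force passes 120 N, or if a joint passes its speed limit or range.

## Working session

There is one attempt and no reset: what is moved stays moved. The work goes in short steps, Python scripts to look and compute and a tool call to move; the robot and the scene stay as the last step left them, time stands still between calls to the robot, and variables do not carry over. Pictures are saved under pics/ and viewed, at most 10 in all, crops included, and the job is handed in when it is done.

Besides the shell and the picture viewer there is one more tool, called after "Emit:" in YAML: its name, and indented under it one key for each argument. jog_arm: Moves the arm, as the interface text tells. Its arguments: {"type":"object","properties":{"plan":{"type":"array","items":{"type":"number"}},"newtons":{"type":"number"}},"required":["plan"]}

```bash
mkdir -p pics; python3 - <<'E'
from bench import arm,cams
import cv2,numpy as np
for n in("top","side"):
    cv2.imwrite(f"pics/{n}0.png",cams.grab_frame(n)[:,:,::-1]); p=cams.camera_params(n); print(n,p["K"].round(1).tolist(),p["T"].round(4).tolist())
o=arm.get_obs();print(o)
E
```

```text
top [[524.4, 0.0, 279.2], [0.0, 524.4, 204.8], [0.0, 0.0, 1.0]] [[-0.0065, -0.9946, 0.1038, 0.4109], [-1.0, 0.0071, 0.0059, -0.0536], [-0.0067, -0.1037, -0.9946, 1.4744], [0.0, 0.0, 0.0, 1.0]]
side [[466.1, 0.0, 279.3], [0.0, 466.1, 206.1], [0.0, 0.0, 1.0]] [[0.9065, -0.3922, 0.1562, 0.3859], [-0.4221, -0.8357, 0.3513, -0.3742], [-0.0073, -0.3844, -0.9232, 1.0428], [0.0, 0.0, 0.0, 1.0]]
{'time_s': 0.1, 'joint_positions': array([-1.34058963e+00,  3.13927995e-01,  4.50773904e-02,  1.30361033e+00,
        4.85361514e-06,  1.43121499e+00]), 'qd': array([-0.00045864, -0.00120544,  0.00320537,  0.00030302, -0.00016182,
       -0.00185408]), 'joint_efforts': array([ 2.23122508e-03, -4.81728530e+01,  2.99242562e+01,  1.27802073e-02,
       -1.78882760e-04,  3.92023853e-07]), 'position': array([ 0.20771007, -0.53567238,  0.2304903 ]), 'tool_rot': array([ 9.82955400e-01,  1.83842294e-01, -3.52766832e-05, -8.31559182e-04]), 'force': array([-0.32047299, -0.27968535, -0.0636904 ]), 'wrist_torque': array([-0.00266357, -0.00755431,  0.005065  ]), 'grasp_force': 0.0, 'opening': 0.0854939218515784}
```

View pics/top0.png

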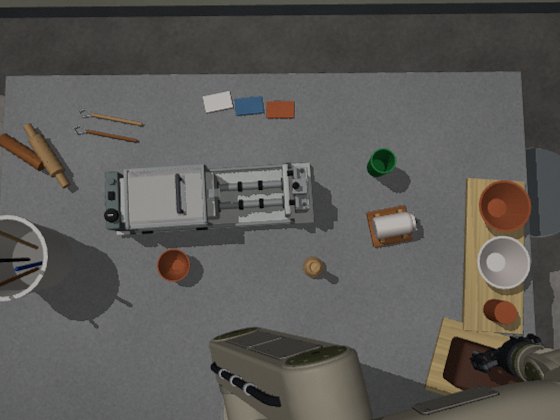

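View pics/side0.png

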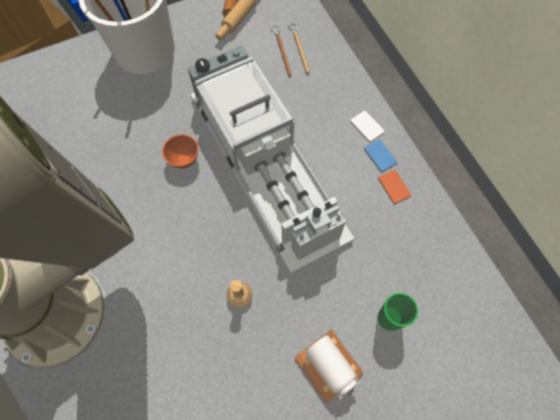

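The top view shows the mill at about (105–312, 165–235) with the guard open to the left and its handle at (180,194). The jar is at (393,226) with its lid to the right. The tumbler is at (382,162), the stamp at (314,267) and the bowl at (174,265). I'll enlarge the parts that matter.

```bash
python3 - <<'E'
import cv2,numpy as np
t=cv2.imread("pics/top0.png");s=cv2.imread("pics/side0.png")
C=np.zeros((600,800,3),np.uint8)
a=cv2.resize(t[155:245,100:320],None,fx=3.6,fy=3.6,interpolation=cv2.INTER_CUBIC);C[:a.shape[0],:a.shape[1]]=a
b=cv2.resize(t[200:255,360:430],None,fx=5,fy=5,interpolation=cv2.INTER_CUBIC);C[325:325+275,:350]=b
c=cv2.resize(s[325:405,290:370],None,fx=3.4,fy=3.4,interpolation=cv2.INTER_CUBIC);C[326:326+272,400:672]=c
cv2.imwrite("pics/c1.png",C)
E
```

```text
(no output)
```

View pics/c1.png

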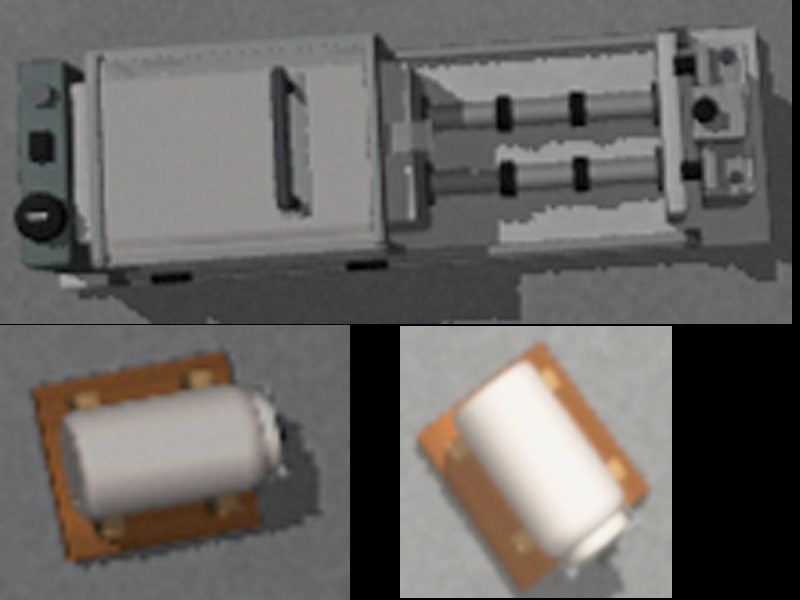

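The crop shows the tyres at (504,113), (577,109), (508,179) and (582,174), and the handle from (280,70) to (287,210). The rest-board corners are at (33,390), (225,350), (70,560) and (258,522).

```bash
cat > h.py <<'E'
import numpy as np
from bench import arm,cams
def bp(n,uv,z,P=None):
    p=P or cams.camera_params(n);uv=np.atleast_2d(uv).astype(float)
    d=np.c_[uv,np.ones(len(uv))]@np.linalg.inv(p["K"]).T@p["T"][:3,:3].T;o=p["T"][:3,3]
    return o+d*((z-o[2])/d[:,2])[:,None]
def proj(n,X,P=None):
    p=P or cams.camera_params(n);q=(np.atleast_2d(X)-p["T"][:3,3])@p["T"][:3,:3]@p["K"].T
    return q[:,:2]/q[:,2:]
E
python3 - <<'E'
from h import *
f=lambda a,ox,oy,s,x0,y0:(np.array(a,float)-[ox,oy]+.5)/s-.5+[x0,y0]
ty=bp("top",f([(504,113),(577,109),(508,179),(582,174)],0,0,3.6,100,155),.063)
hd=bp("top",f([(280,70),(287,210),(379,38),(383,245)],0,0,3.6,100,155),.174)
hd[2:]=bp("top",f([(379,38),(383,245)],0,0,3.6,100,155),.13)
rs=bp("top",f([(33,390),(225,350),(70,560),(258,522)],0,325,5,360,200),.012)
rs2=bp("side",f([(417,440),(541,342),(648,497),(520,592)],400,326,3.4,290,325),.012)
mdl=np.array
print(ty.round(4),ty.mean(0)); print(hd.round(4),hd[:2].mean(0));print(rs.round(4),rs.mean(0));print(rs2.round(4),rs2.mean(0))
v=lambda a,b:np.degrees(np.arctan2(*(b-a)[[1,0]]))
print("mill y dir",v(ty[1],ty[0]),v(ty[3],ty[2]),"handle x dir",v(hd[1],hd[0]),v(hd[3],hd[2]))
print("rest y dir",v(rs[1],rs[0]),v(rs[3],rs[2]),"x",v(rs[2],rs[0]),v(rs[3],rs[1]),)
# jar body end outlines
b=bp("top",f([(75,408),(90,516),(240,388),(255,496)],0,325,5,360,200),.05);print(b.round(4))
E
```

```text
[[0.6104 0.062  0.063 ]
 [0.613  0.0069 0.063 ]
 [0.5603 0.059  0.063 ]
 [0.5637 0.0033 0.063 ]] [0.58683747 0.03278664 0.063     ]
[[0.6261 0.2094 0.174 ]
 [0.528  0.2032 0.174 ]
 [0.6563 0.147  0.13  ]
 [0.5064 0.1429 0.13  ]] [0.57709688 0.20625746 0.174     ]
[[ 0.54   -0.288   0.012 ]
 [ 0.5617 -0.3959  0.012 ]
 [ 0.445  -0.3063  0.012 ]
 [ 0.4654 -0.4112  0.012 ]] [ 0.50303533 -0.35035819  0.012     ]
[[ 0.443  -0.3106  0.012 ]
 [ 0.54   -0.2905  0.012 ]
 [ 0.5566 -0.4003  0.012 ]
 [ 0.4613 -0.4149  0.012 ]] [ 0.50021613 -0.3540745   0.012     ]
mill y dir 92.73995537359893 93.47540126703004 handle x dir 3.6127271549331317 1.5641069876126412
rest y dir 101.37978626653505 100.98625969868128 x 10.9027741167719 9.038272201049264
[[ 0.5266 -0.3045  0.05  ]
 [ 0.4679 -0.3111  0.05  ]
 [ 0.5369 -0.3945  0.05  ]
 [ 0.4781 -0.4008  0.05  ]]
```

```bash
cat >> h.py <<'E'
def yaw():
    from scipy.spatial.transform import Rotation as R
    m=R.from_quat(arm.get_obs()["tool_rot"]).as_matrix();return np.degrees(np.arctan2(m[1,0],m[0,0])),m
def go(tgt,yt,n,post=True):
    y0,m=yaw();p=arm.get_obs()["position"];d=(np.array(tgt)-p)/n
    dy=(yt-y0+180)%360-180
    for i in range(n):
        a=np.radians(y0+dy*(i+(.5))/n);c,s=np.cos(a),np.sin(a)
        print([0,0,round(-dy/n,2)]+[round(v,4) for v in (c*d[0]+s*d[1],s*d[0]-c*d[1],-d[2])])
    print("pos",p.round(4),"yaw",round(y0,2),"z",m[:,2].round(4),"F",arm.get_obs()["force"].round(2),arm.get_obs()["time_s"])
E
python3 -c "
from h import *
go([.502,-.352,.231],100,8)"
```

```text
[0, 0, np.float64(-9.85), np.float64(0.0431), np.float64(-0.0044), np.float64(-0.0001)]
[0, 0, np.float64(-9.85), np.float64(0.0433), np.float64(0.003), np.float64(-0.0001)]
[0, 0, np.float64(-9.85), np.float64(0.0421), np.float64(0.0104), np.float64(-0.0001)]
[0, 0, np.float64(-9.85), np.float64(0.0397), np.float64(0.0174), np.float64(-0.0001)]
[0, 0, np.float64(-9.85), np.float64(0.0361), np.float64(0.024), np.float64(-0.0001)]
[0, 0, np.float64(-9.85), np.float64(0.0315), np.float64(0.0298), np.float64(-0.0001)]
[0, 0, np.float64(-9.85), np.float64(0.0259), np.float64(0.0347), np.float64(-0.0001)]
[0, 0, np.float64(-9.85), np.float64(0.0196), np.float64(0.0387), np.float64(-0.0001)]
pos [ 0.2077 -0.5357  0.2305] yaw 21.19 z [-4.0e-04  1.6e-03 -1.0e+00] F [-0.32 -0.28 -0.06] 0.1
```

Emit:
jog_arm:
  plan: [0, 0, -9.85, 0.043, -0.0045, 0, -1, 0, 0, -9.85, 0.043, 0.003, 0, -1, 0, 0, -9.85, 0.042, 0.0105, 0, -1, 0, 0, -9.85, 0.04, 0.0175, 0, -1, 0, 0, -9.85, 0.036, 0.024, 0, -1, 0, 0, -9.85, 0.0315, 0.03, 0, -1, 0, 0, -9.85, 0.026, 0.0345, 0, -1, 0, 0, -9.85, 0.0195, 0.0385, 0, -1]

```text
time_s: 1.1
position: [0.5174, -0.3778, 0.2307]
tool_rot: [0.641, 0.768, -0.0, -0.0]
force: [0.6, -0.1, 0.3]
opening: 0.0856
grasp_force: 0.0
```

Emit:
jog_arm:
  plan: [0, 0, 0, 0, 0, 0, -1]

```text
time_s: 1.23
position: [0.5185, -0.3768, 0.2302]
tool_rot: [0.641, 0.767, 0.0, -0.001]
force: [-0.5, 0.2, -0.3]
opening: 0.0857
grasp_force: 0.0
```

```bash
python3 - <<'E'
from h import *
import cv2
P=cams.camera_params("wrist");I=cams.grab_frame("wrist")[:,:,::-1];np.savez("w1.npz",K=P["K"],T=P["T"])
go([.502,-.352,.231],100,1)
print(P["T"].round(3))
# overlay hypothesis: jar axis end points & outlines
cv2.imwrite("pics/w1.png",cv2.resize(I,(784,588)))
E
```

```text
[0, 0, np.float64(0.08), np.float64(0.0279), np.float64(-0.0105), np.float64(-0.0006)]
pos [ 0.5172 -0.3776  0.2304] yaw 100.08 z [-1.3e-03  8.0e-04 -1.0e+00] F [-0.58 -0.43 -0.16] 1.275
[[ 0.984  0.172  0.046  0.506]
 [ 0.178 -0.949 -0.26  -0.312]
 [-0.001  0.264 -0.965  0.372]
 [ 0.     0.     0.     1.   ]]
```

View pics/w1.png

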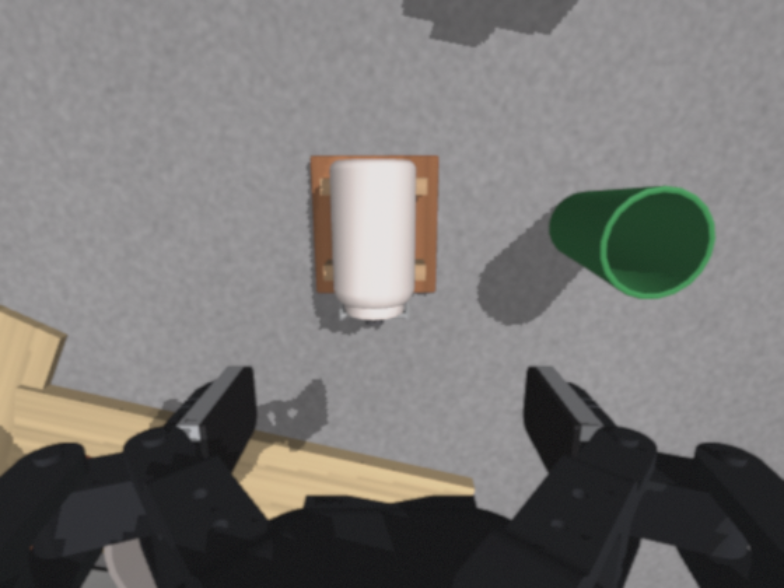

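The wrist view shows the jar lying almost straight in the image, with sides at columns 332–416, the back end at row 160 and the body's front at about row 300. The board corners are at (311,156), (438,156), (318,292) and (435,292).

```bash
python3 - <<'E'
from h import *
W=dict(np.load("w1.npz"))
u=lambda a:(np.array(a,float)+.5)/1.4-.5
b=bp(0,u([(311,156),(438,156),(318,292),(435,292)]),.012,W);print(b.round(4),b.mean(0).round(4))
v=lambda a,b:np.degrees(np.arctan2(*(b-a)[[1,0]]))
print(v(b[2],b[0]),v(b[3],b[1]),v(b[0],b[1]),v(b[2],b[3]))
a=bp(0,u([(374,175),(374,285)]),.05,W);print("axis",a.round(4),v(a[1],a[0]))
# predicted jar outline for centre guess
for th in (10,):
  t=np.radians(th);Y=np.array([-np.sin(t),np.cos(t),0]);X=np.array([np.cos(t),np.sin(t),0]);c=np.array([.502,-.352,.05])
  for s in(50,-50): 
    q=[c+Y*s/1000+.03*(X*np.cos(f)+np.array([0,0,np.sin(f)])) for f in np.linspace(0,np.pi,7)]
    print(s,(proj(0,q,W)*1.4).round(0).tolist())
E
```

```text
[[ 0.4437 -0.3091  0.012 ]
 [ 0.5395 -0.2917  0.012 ]
 [ 0.4637 -0.415   0.012 ]
 [ 0.5593 -0.3976  0.012 ]] [ 0.5015 -0.3534  0.012 ]
100.71087235961805 100.57866871860492 10.267208205781351 10.285453145613497
axis [[ 0.4949 -0.3141  0.05  ]
 [ 0.5082 -0.3914  0.05  ]] 99.7450136672225
50 [[418.0, 158.0], [413.0, 157.0], [397.0, 156.0], [373.0, 156.0], [349.0, 156.0], [334.0, 156.0], [331.0, 157.0]]
-50 [[415.0, 298.0], [411.0, 304.0], [395.0, 308.0], [373.0, 310.0], [352.0, 308.0], [338.0, 303.0], [335.0, 298.0]]
```

```bash
python3 -c "
from h import *
go([.5018,-.3535,.12],100.2,3);go([.5018,-.3535,.026],100.2,6)"
```

```text
[0, 0, np.float64(-0.04), np.float64(0.0088), np.float64(-0.0036), np.float64(0.0368)]
[0, 0, np.float64(-0.04), np.float64(0.0088), np.float64(-0.0036), np.float64(0.0368)]
[0, 0, np.float64(-0.04), np.float64(0.0088), np.float64(-0.0036), np.float64(0.0368)]
pos [ 0.5172 -0.3776  0.2304] yaw 100.08 z [-1.3e-03  8.0e-04 -1.0e+00] F [-0.58 -0.43 -0.16] 1.275
[0, 0, np.float64(-0.02), np.float64(0.0044), np.float64(-0.0018), np.float64(0.0341)]
[0, 0, np.float64(-0.02), np.float64(0.0044), np.float64(-0.0018), np.float64(0.0341)]
[0, 0, np.float64(-0.02), np.float64(0.0044), np.float64(-0.0018), np.float64(0.0341)]
[0, 0, np.float64(-0.02), np.float64(0.0044), np.float64(-0.0018), np.float64(0.0341)]
[0, 0, np.float64(-0.02), np.float64(0.0044), np.float64(-0.0018), np.float64(0.0341)]
[0, 0, np.float64(-0.02), np.float64(0.0044), np.float64(-0.0018), np.float64(0.0341)]
pos [ 0.5172 -0.3776  0.2304] yaw 100.08 z [-1.3e-03  8.0e-04 -1.0e+00] F [-0.58 -0.43 -0.16] 1.275
```

Emit:
jog_arm:
  plan: [0, 0, 0, 0.0088, -0.0036, 0.036, -1, 0, 0, 0, 0.0088, -0.0036, 0.036, -1, 0, 0, 0, 0.0088, -0.0036, 0.036, -1, 0, 0, 0, 0, 0, 0, -1]

```text
time_s: 1.78
position: [0.4978, -0.353, 0.1203]
tool_rot: [0.644, 0.765, 0.0, -0.004]
force: [0.0, -0.5, 0.3]
opening: 0.0853
grasp_force: 0.0
```

```bash
python3 -c "
from h import *
go([.5018,-.3535,.026],100.2,4)"
```

```text
[0, 0, np.float64(-0.09), np.float64(-0.0003), np.float64(0.001), np.float64(0.0236)]
[0, 0, np.float64(-0.09), np.float64(-0.0003), np.float64(0.001), np.float64(0.0236)]
[0, 0, np.float64(-0.09), np.float64(-0.0003), np.float64(0.001), np.float64(0.0236)]
[0, 0, np.float64(-0.09), np.float64(-0.0003), np.float64(0.001), np.float64(0.0236)]
pos [ 0.4978 -0.353   0.1203] yaw 99.86 z [-0.0058  0.0049 -1.    ] F [ 0.02 -0.51  0.29] 1.775
```

Emit:
jog_arm:
  plan: [0, 0, 0, 0, 0.0005, 0.0235, -1, 0, 0, 0, 0, 0.0005, 0.0235, -1, 0, 0, 0, 0, 0, 0.0235, -1, 0, 0, 0, 0, 0, 0.0235, -1, 0, 0, 0, 0, 0, 0, -1, 0, 0, 0, 0, 0, 0, -1, 0, 0, 0, 0, 0, 0, -1]

```text
time_s: 2.65
position: [0.5031, -0.3556, 0.0311]
tool_rot: [0.643, 0.766, -0.0, 0.002]
force: [-0.2, 0.2, -0.6]
opening: 0.0856
grasp_force: 0.0
```

```bash
python3 -c "
from h import *
go([.5018,-.3535,.026],100.2,1)"
```

```text
[0, 0, np.float64(-0.23), np.float64(0.0023), np.float64(-0.0009), np.float64(0.0051)]
pos [ 0.5031 -0.3556  0.0311] yaw 99.97 z [ 0.0022 -0.0021 -1.    ] F [-0.24  0.22 -0.59] 2.65
```

Emit:
jog_arm:
  plan: [0, 0, -0.2, 0.0023, -0.001, 0.004, -1, 0, 0, 0, 0, 0, 0, -1, 0, 0, 0, 0, 0, 0, 1, 0, 0, 0, 0, 0, 0, 1, 0, 0, 0, 0, 0, 0, 1, 0, 0, 0, 0, 0, 0, 1, 0, 0, 0, 0, 0, 0, 1, 0, 0, 0, 0, 0, 0, 1]
  newtons: 55

```text
time_s: 3.65
position: [0.502, -0.3523, 0.0261]
tool_rot: [0.641, 0.767, 0.001, 0.001]
force: [4.2, 2.8, 6.2]
opening: 0.0587
grasp_force: 59.1
```

```bash
python3 -c "
from h import *
go([.5018,-.3535,.026],100.2,1)"
```

```text
[0, 0, np.float64(0.03), np.float64(-0.0011), np.float64(-0.0004), np.float64(0.0001)]
pos [ 0.502  -0.3523  0.0261] yaw 100.23 z [ 2.4e-03 -2.0e-04 -1.0e+00] F [4.19 2.81 6.18] 3.65
```

Emit:
jog_arm:
  plan: [0, 0, 0, 0, 0, -0.01, 1, 0, 0, 0, 0, 0, -0.02, 1, 0, 0, 0, 0, 0, -0.035, 1, 0, 0, 0, 0, 0, -0.045, 1, 0, 0, 0, 0, 0, -0.045, 1, 0, 0, 0, 0, 0, -0.045, 1, 0, 0, 0, 0, 0, -0.025, 1, 0, 0, 0, 0, 0, 0, 1]

```text
time_s: 4.65
position: [0.5007, -0.3532, 0.2515]
tool_rot: [0.642, 0.767, -0.001, 0.001]
force: [-0.2, 0.3, -7.0]
opening: 0.0589
grasp_force: 60.9
```

```bash
python3 -c "
from h import *
go([.587,.0,.255],93,8)"
```

```text
[0, 0, np.float64(0.89), np.float64(0.0417), np.float64(0.0181), np.float64(-0.0004)]
[0, 0, np.float64(0.89), np.float64(0.042), np.float64(0.0174), np.float64(-0.0004)]
[0, 0, np.float64(0.89), np.float64(0.0422), np.float64(0.0168), np.float64(-0.0004)]
[0, 0, np.float64(0.89), np.float64(0.0425), np.float64(0.0161), np.float64(-0.0004)]
[0, 0, np.float64(0.89), np.float64(0.0427), np.float64(0.0154), np.float64(-0.0004)]
[0, 0, np.float64(0.89), np.float64(0.043), np.float64(0.0148), np.float64(-0.0004)]
[0, 0, np.float64(0.89), np.float64(0.0432), np.float64(0.0141), np.float64(-0.0004)]
[0, 0, np.float64(0.89), np.float64(0.0434), np.float64(0.0134), np.float64(-0.0004)]
pos [ 0.5007 -0.3532  0.2515] yaw 100.15 z [ 6.0e-04 -2.1e-03 -1.0e+00] F [-0.19  0.27 -6.96] 4.65
```

Emit:
jog_arm:
  plan: [0, 0, 0.9, 0.034, 0.0165, 0, 1, 0, 0, 0.9, 0.0345, 0.016, 0, 1, 0, 0, 0.9, 0.035, 0.0155, 0, 1, 0, 0, 0.9, 0.035, 0.015, 0, 1, 0, 0, 0.9, 0.035, 0.0145, 0, 1, 0, 0, 0.9, 0.035, 0.014, 0, 1, 0, 0, 0.9, 0.035, 0.0135, 0, 1, 0, 0, 0.8, 0.036, 0.013, 0, 1]

```text
time_s: 5.65
position: [0.5823, -0.0593, 0.2472]
tool_rot: [0.688, 0.726, -0.002, -0.002]
force: [-0.4, 1.1, -5.7]
opening: 0.0588
grasp_force: 60.7
```

Emit:
jog_arm:
  plan: [0, 0, 0, 0, 0, 0, 1, 0, 0, 0, 0, 0, 0, 1]

```text
time_s: 5.9
position: [0.5825, -0.0605, 0.2481]
tool_rot: [0.688, 0.726, -0.001, -0.001]
force: [0.6, -0.9, -5.3]
opening: 0.0588
grasp_force: 60.8
```

```bash
python3 - <<'E'
from h import *
import cv2
P=cams.camera_params("wrist");I=cams.grab_frame("wrist")[:,:,::-1];np.savez("w2.npz",K=P["K"],T=P["T"])
go([.587,.033,.25],93,1)
cv2.imwrite("pics/w2.png",cv2.resize(I,(784,588)))
E
```

```text
[0, 0, np.float64(0.06), np.float64(0.0936), np.float64(0.0092), np.float64(-0.0014)]
pos [ 0.5827 -0.0609  0.2486] yaw 93.06 z [-3.1e-03 -1.0e-04 -1.0e+00] F [-0.04  0.11 -5.91] 5.95
```

View pics/w2.png

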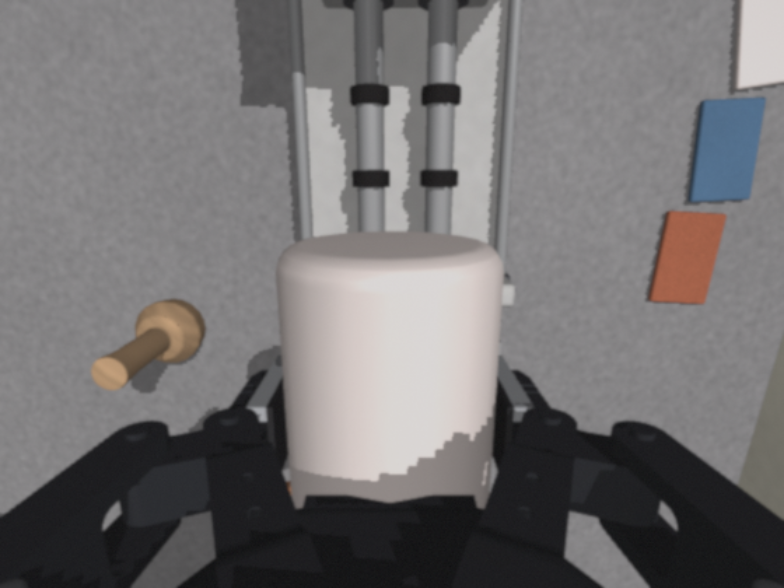

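The wrist view shows the tyres at (370,94), (441,94), (371,178) and (439,178). The jar is held straight, centred at column 390.

```bash
python3 - <<'E'
from h import *
W=dict(np.load("w2.npz"))
u=lambda a:(np.array(a,float)+.5)/1.4-.5
t=bp(0,u([(370,94),(441,94),(371,178),(439,178)]),.062,W);print(t.round(4),t.mean(0).round(4))
v=lambda a,b:np.degrees(np.arctan2(*(b-a)[[1,0]]))
print(v(t[2],t[0]),v(t[3],t[1]),v(t[0],t[1]),v(t[2],t[3]))
e=bp(0,u([(299,100),(306,230),(510,100),(503,230)]),.07,W);print(e.round(4),v(e[1],e[0]),v(e[3],e[2]))
E
```

```text
[[0.5611 0.0568 0.062 ]
 [0.6089 0.0594 0.062 ]
 [0.5641 0.0021 0.062 ]
 [0.6121 0.0048 0.062 ]] [0.5866 0.0308 0.062 ]
93.20462091215111 93.3889597226783 3.08497509368383 3.1289275020778526
[[ 0.5148  0.0494  0.07  ]
 [ 0.5199 -0.036   0.07  ]
 [ 0.6539  0.0569  0.07  ]
 [ 0.6596 -0.0283  0.07  ]] 93.39635283386261 93.86870283196802
```

Emit:
jog_arm:
  plan: [0, 0, 0, 0.02, 0.002, 0, 1, 0, 0, -0.1, 0.035, 0.003, 0, 1, 0, 0, 0, 0.0255, 0.0025, 0, 1, 0, 0, 0, 0.012, 0.0015, 0, 1, 0, 0, 0, 0, 0, 0.02, 1, 0, 0, 0, 0, 0, 0.03, 1, 0, 0, 0, 0, 0, 0.02, 1, 0, 0, 0, 0, 0, 0, 1]

```text
time_s: 6.95
position: [0.5861, 0.0321, 0.1783]
tool_rot: [0.687, 0.726, -0.001, -0.002]
force: [-0.5, 0.5, -5.5]
opening: 0.0584
grasp_force: 60.9
```

```bash
python3 -c "
from h import *
go([.5867,.032,.078],93.2,5)"
```

```text
[0, 0, np.float64(-0.01), np.float64(-0.0), np.float64(0.0001), np.float64(0.0201)]
[0, 0, np.float64(-0.01), np.float64(-0.0), np.float64(0.0001), np.float64(0.0201)]
[0, 0, np.float64(-0.01), np.float64(-0.0), np.float64(0.0001), np.float64(0.0201)]
[0, 0, np.float64(-0.01), np.float64(-0.0), np.float64(0.0001), np.float64(0.0201)]
[0, 0, np.float64(-0.01), np.float64(-0.0), np.float64(0.0001), np.float64(0.0201)]
pos [0.5861 0.0321 0.1783] yaw 93.14 z [-0.0043 -0.     -1.    ] F [-0.54  0.52 -5.53] 6.95
```

Emit:
jog_arm:
  plan: [0, 0, 0, 0, 0.0003, 0.025, 1, 0, 0, 0, 0, 0.0003, 0.03, 1, 0, 0, 0, 0, 0, 0.025, 1, 0, 0, 0, 0, 0, 0.02, 1, 0, 0, 0, 0, 0, 0, 1, 0, 0, 0, 0, 0, 0, 1]

```text
time_s: 7.7
position: [0.5894, 0.0322, 0.0819]
tool_rot: [0.687, 0.726, 0.001, 0.001]
force: [0.9, 0.3, -5.4]
opening: 0.0586
grasp_force: 61.1
```

```bash
python3 -c "
from h import *
go([.5867,.032,.062],93.2,1)"
```

```text
[0, 0, np.float64(-0.03), np.float64(-0.0001), np.float64(-0.0027), np.float64(0.0199)]
pos [0.5894 0.0322 0.0819] yaw 93.17 z [ 2.3e-03 -3.0e-04 -1.0e+00] F [ 0.94  0.34 -5.36] 7.7
```

Emit:
jog_arm:
  plan: [0, 0, 0, 0, -0.002, 0.008, 1, 0, 0, 0, 0, 0, 0.006, 1, 0, 0, 0, 0, 0, 0.002, 1, 0, 0, 0, 0, 0, 0, 1, 0, 0, 0, 0, 0, 0, 1]

```text
time_s: 8.32
position: [0.5864, 0.0324, 0.0644]
tool_rot: [0.687, 0.727, 0.0, 0.0]
force: [0.4, -0.3, -6.3]
opening: 0.0587
grasp_force: 61.3
```

Emit:
jog_arm:
  plan: [0, 0, 0, 0, 0, 0.001, 1, 0, 0, 0, 0, 0, 0.001, 1, 0, 0, 0, 0, 0, 0, 1, 0, 0, 0, 0, 0, 0, 1]

```text
time_s: 8.82
position: [0.5869, 0.0323, 0.0628]
tool_rot: [0.687, 0.726, 0.0, 0.001]
force: [1.2, -0.6, -2.3]
opening: 0.0586
grasp_force: 61.9
```

Emit:
jog_arm:
  plan: [0, 0, 0, 0, 0, 0.0008, 1, 0, 0, 0, 0, 0, 0, 1, 0, 0, 0, 0, 0, 0, 1]

```text
time_s: 9.2
position: [0.5873, 0.0323, 0.0625]
tool_rot: [0.687, 0.727, 0.001, 0.001]
force: [0.3, 0.9, 6.1]
opening: 0.0588
grasp_force: 62.5
```

Emit:
jog_arm:
  plan: [0, 0, 0, 0, 0, 0, -0.5, 0, 0, 0, 0, 0, 0, -0.6, 0, 0, 0, 0, 0, 0, -0.8, 0, 0, 0, 0, 0, 0, -1, 0, 0, 0, 0, 0, 0, -1, 0, 0, 0, 0, 0, 0, -1, 0, 0, 0, 0, 0, 0, -1]

```text
time_s: 10.07
position: [0.5862, 0.0324, 0.0615]
tool_rot: [0.687, 0.727, -0.0, 0.0]
force: [-1.0, 0.6, -1.1]
opening: 0.0858
grasp_force: 0.0
```

```bash
python3 -c "
from h import *
go([.5867,.032,.062],93.2,1);o=arm.get_obs();print(o['opening'],o['grasp_force'])"
```

```text
[0, 0, np.float64(-0.01), np.float64(-0.0004), np.float64(0.0004), np.float64(-0.0005)]
pos [0.5862 0.0324 0.0615] yaw 93.19 z [ 0.e+00 -1.e-04 -1.e+00] F [-1.05  0.59 -1.07] 10.075
0.08581057755527713 0.0
```

Raise the arm straight up, then view the jar from above.

Emit:
jog_arm:
  plan: [0, 0, 0, 0, 0, -0.015, -1, 0, 0, 0, 0, 0, -0.03, -1, 0, 0, 0, 0, 0, -0.045, -1, 0, 0, 0, 0, 0, -0.045, -1, 0, 0, 0, 0, 0, -0.035, -1, 0, 0, 0, 0, 0, -0.02, -1, 0, 0, 0, -0.03, 0, 0, -1, 0, 0, 0, -0.02, 0, 0, -1]

```text
time_s: 11.08
position: [0.5893, -0.0184, 0.2528]
tool_rot: [0.687, 0.726, 0.0, 0.001]
force: [0.1, 1.1, 0.9]
opening: 0.0852
grasp_force: 0.0
```

Emit:
jog_arm:
  plan: [0, 0, 0, 0, 0, 0, -1, 0, 0, 0, 0, 0, 0, -1]

```text
time_s: 11.32
position: [0.5887, -0.0174, 0.2513]
tool_rot: [0.687, 0.726, -0.0, -0.0]
force: [-0.6, 0.8, -0.4]
opening: 0.0853
grasp_force: 0.0
```

```bash
python3 - <<'E'
from h import *
import cv2
P=cams.camera_params("wrist");I=cams.grab_frame("wrist")[:,:,::-1];np.savez("w3.npz",K=P["K"],T=P["T"])
go([.577,.21,.25],183.2,8)
cv2.imwrite("pics/w3.png",cv2.resize(I,(784,588)))
E
```

```text
[0, 0, np.float64(-11.25), np.float64(0.0283), np.float64(0.0029), np.float64(0.0002)]
[0, 0, np.float64(-11.25), np.float64(0.0272), np.float64(0.0084), np.float64(0.0002)]
[0, 0, np.float64(-11.25), np.float64(0.025), np.float64(0.0135), np.float64(0.0002)]
[0, 0, np.float64(-11.25), np.float64(0.0219), np.float64(0.0181), np.float64(0.0002)]
[0, 0, np.float64(-11.25), np.float64(0.0179), np.float64(0.022), np.float64(0.0002)]
[0, 0, np.float64(-11.25), np.float64(0.0133), np.float64(0.0251), np.float64(0.0002)]
[0, 0, np.float64(-11.25), np.float64(0.0081), np.float64(0.0272), np.float64(0.0002)]
[0, 0, np.float64(-11.25), np.float64(0.0027), np.float64(0.0283), np.float64(0.0002)]
pos [ 0.5887 -0.0171  0.2513] yaw 93.2 z [-7.e-04  4.e-04 -1.e+00] F [-0.26 -0.61  0.47] 11.375
```

View pics/w3.png

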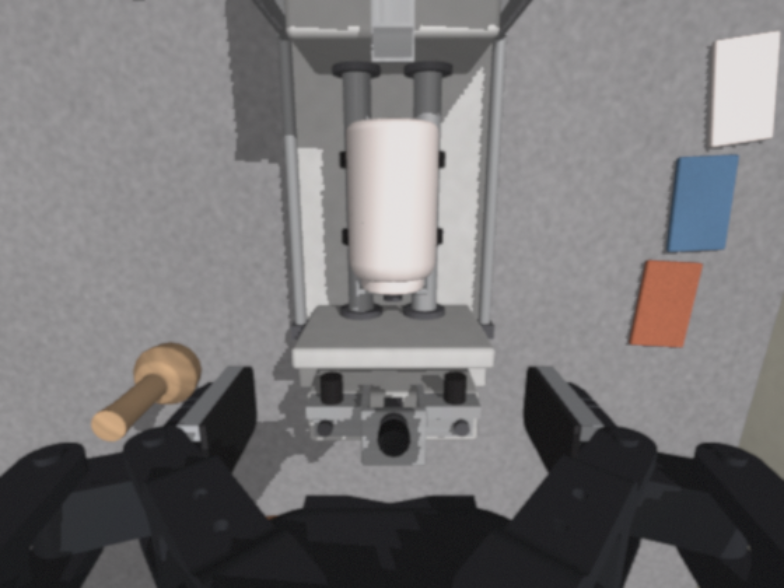

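The jar lies on all four tyres: the tyres are at rows 160 and 237 and the jar body spans about rows 120–282, centred between the rollers. The path to the guard handle is clear.

Emit:
jog_arm:
  plan: [0, 0, -10, 0.025, 0.002, 0, -1, 0, 0, -10, 0.024, 0.0065, 0, -1, 0, 0, -10, 0.0225, 0.0105, 0, -1, 0, 0, -10, 0.0205, 0.0145, 0, -1, 0, 0, -10, 0.0175, 0.0175, 0, -1, 0, 0, -10, 0.0145, 0.0205, 0, -1, 0, 0, -10, 0.0105, 0.0225, 0, -1, 0, 0, -10, 0.0065, 0.024, 0, -1]

```text
time_s: 12.38
position: [0.5946, 0.1835, 0.2512]
tool_rot: [0.056, 0.998, -0.0, -0.0]
force: [0.5, -0.0, 0.0]
opening: 0.0853
grasp_force: 0.0
```

Emit:
jog_arm:
  plan: [0, 0, -10, 0.002, 0.025, 0, -1, 0, 0, 0, 0, 0, 0, -1, 0, 0, 0, 0, 0, 0, -1]

```text
time_s: 12.75
position: [0.5958, 0.207, 0.2512]
tool_rot: [-0.027, 1.0, -0.0, -0.0]
force: [0.7, -0.2, -1.0]
opening: 0.0855
grasp_force: 0.0
```

```bash
python3 - <<'E'
from h import *
import cv2
P=cams.camera_params("wrist");I=cams.grab_frame("wrist")[:,:,::-1];np.savez("w4.npz",K=P["K"],T=P["T"])
go([.5768,.207,.19],183.2,2)
cv2.imwrite("pics/w4.png",cv2.resize(I,(784,588)))
E
```

```text
[0, 0, np.float64(-0.05), np.float64(0.0095), np.float64(0.0007), np.float64(0.0307)]
[0, 0, np.float64(-0.05), np.float64(0.0095), np.float64(0.0007), np.float64(0.0307)]
pos [0.5959 0.2066 0.2514] yaw -176.9 z [-3.e-04 -4.e-04 -1.e+00] F [ 0.48 -0.15 -0.1 ] 12.8
```

View pics/w4.png

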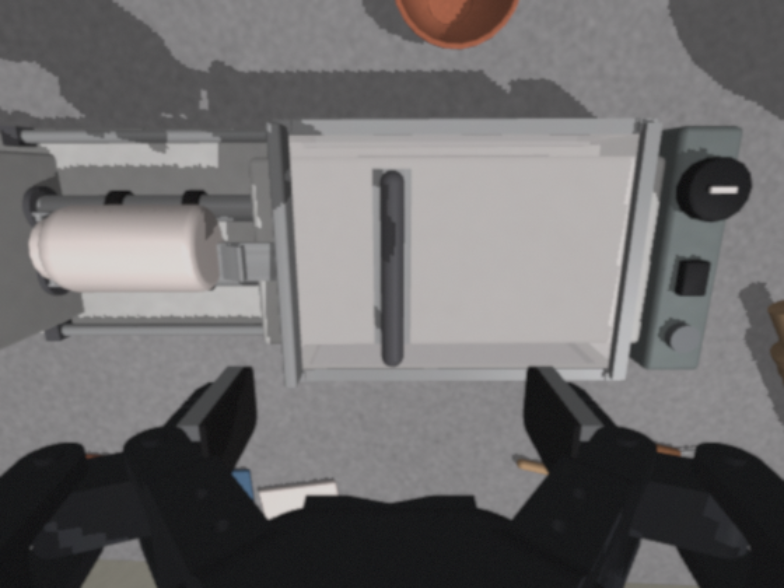

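The handle bar runs from (392,172) to (393,365), centred at column 392, which is midway between the fingers.

```bash
python3 - <<'E'
from h import *
W=dict(np.load("w4.npz"))
u=lambda a:(np.array(a,float)+.5)/1.4-.5
t=bp(0,u([(392,175),(393,361)]),.172,W);print(t.round(4),t.mean(0).round(4))
E
```

```text
[[0.5281 0.2035 0.172 ]
 [0.6233 0.2094 0.172 ]] [0.5757 0.2064 0.172 ]
```

Emit:
jog_arm:
  plan: [0, 0, 0, 0.01, 0.0005, 0.03, -1, 0, 0, 0, 0.0095, 0.0005, 0.03, -1, 0, 0, 0, 0, 0, 0, -1, 0, 0, 0, 0, 0, 0.02, -1, 0, 0, 0, 0, 0, 0.02, -1, 0, 0, 0, 0, 0, 0, -1, 0, 0, 0, 0, 0, 0, -1]

```text
time_s: 13.68
position: [0.5778, 0.2067, 0.1531]
tool_rot: [-0.027, 1.0, 0.0, 0.001]
force: [0.6, 0.3, 1.0]
opening: 0.0855
grasp_force: 0.0
```

```bash
python3 - <<'E'
from h import *
go([.5757,.2064,.15],183.2,1)
E
```

```text
[0, 0, np.float64(-0.05), np.float64(0.0021), np.float64(-0.0002), np.float64(0.0031)]
pos [0.5778 0.2067 0.1531] yaw -176.85 z [ 2.2e-03  3.0e-04 -1.0e+00] F [0.6  0.31 0.98] 13.675
```

Emit:
jog_arm:
  plan: [0, 0, 0, 0.001, 0, 0.003, -1, 0, 0, 0, 0, 0, 0, 1, 0, 0, 0, 0, 0, 0, 1, 0, 0, 0, 0, 0, 0, 1, 0, 0, 0, 0, 0, 0, 1, 0, 0, 0, 0, 0, 0, 1, 0, 0, 0, 0, 0, 0, 1, 0, 0, 0, 0, 0, 0, 1]
  newtons: 40

```text
time_s: 14.68
position: [0.5756, 0.2068, 0.1486]
tool_rot: [-0.028, 1.0, 0.0, 0.0]
force: [-1.0, 0.9, 2.3]
opening: 0.0105
grasp_force: 38.9
```

Emit:
jog_arm:
  plan: [0, 0, 0, 0, 0, 0, 1, 0, 0, 0, 0, 0, 0, 1]

```text
time_s: 14.92
position: [0.5756, 0.2068, 0.1486]
tool_rot: [-0.028, 1.0, 0.0, 0.0]
force: [-0.3, 1.1, 1.8]
opening: 0.0107
grasp_force: 39.0
```

Emit:
jog_arm:
  plan: [0, 0, 0, 0, -0.01, 0, 1, 0, 0, 0, 0, -0.022, 0, 1, 0, 0, 0, 0, -0.028, 0, 1, 0, 0, 0, 0, -0.028, 0, 1, 0, 0, 0, 0, -0.028, 0, 1, 0, 0, 0, 0, -0.024, 0, 1, 0, 0, 0, 0, -0.015, 0, 1, 0, 0, 0, 0, -0.005, 0, 1]

```text
time_s: 15.92
position: [0.585, 0.0459, 0.1486]
tool_rot: [-0.027, 1.0, 0.0, 0.0]
force: [2.2, 3.3, -0.9]
opening: 0.0109
grasp_force: 39.3
```

Emit:
jog_arm:
  plan: [0, 0, 0, 0, 0, 0, 1, 0, 0, 0, 0, 0, 0, 1]

```text
time_s: 16.18
position: [0.5849, 0.0467, 0.1486]
tool_rot: [-0.028, 1.0, -0.001, 0.0]
force: [3.3, -2.0, -0.1]
opening: 0.0108
grasp_force: 39.3
```

```bash
cat >> h.py <<'E'
def st():
    o=arm.get_obs();a=np.radians(3.2);d=np.array([-np.sin(a),np.cos(a),0]);r=o["position"]-[.5867,.0315,0]
    print("joint~",round(r@d+.047,4),"lat",round(r[0]*np.cos(a)+r[1]*np.sin(a),4),"Fy",round(o["force"]@d,2),"F",o["force"].round(1),o["grasp_force"],o["time_s"])
E
python3 -c "
from h import *
st();go([.58,.04,.149],183.2,1)"
```

```text
joint~ 0.0622 lat -0.0009 Fy -2.13 F [ 3.3 -2.  -0.1] 39.312154054641724 16.175
[0, 0, np.float64(-0.01), np.float64(0.0053), np.float64(-0.0064), np.float64(-0.0004)]
pos [0.5849 0.0467 0.1486] yaw -176.81 z [ 8.0e-04 -1.6e-03 -1.0e+00] F [ 3.31 -1.95 -0.1 ] 16.175
```

Emit:
jog_arm:
  plan: [0, 0, 0, 0, -0.005, 0, 1, 0, 0, 0, 0, -0.006, 0, 1, 0, 0, 0, 0, -0.005, 0, 1, 0, 0, 0, 0, -0.003, 0, 1, 0, 0, 0, 0, -0.002, 0, 1, 0, 0, 0, 0, -0.002, 0, 1, 0, 0, 0, 0, -0.002, 0, 1, 0, 0, 0, 0, 0, 0, 1]

```text
time_s: 17.18
position: [0.5863, 0.0217, 0.1486]
tool_rot: [-0.028, 1.0, -0.0, 0.0]
force: [6.3, 2.0, -0.7]
opening: 0.0108
grasp_force: 39.3
```

Emit:
jog_arm:
  plan: [0, 0, 0, 0, -0.001, 0, 1, 0, 0, 0, 0, -0.001, 0, 1, 0, 0, 0, 0, -0.001, 0, 1]

```text
time_s: 17.55
position: [0.5865, 0.019, 0.1486]
tool_rot: [-0.028, 1.0, 0.0, 0.0]
force: [4.8, 2.7, -0.5]
opening: 0.0106
grasp_force: 39.3
```

Emit:
jog_arm:
  plan: [0, 0, 0, 0, -0.001, 0, 1, 0, 0, 0, 0, -0.001, 0, 1, 0, 0, 0, 0, -0.001, 0, 1]

```text
time_s: 17.92
position: [0.5867, 0.0161, 0.1486]
tool_rot: [-0.028, 1.0, 0.0, 0.0]
force: [4.3, 3.7, -0.8]
opening: 0.0107
grasp_force: 39.3
```

Emit:
jog_arm:
  plan: [0, 0, 0, 0, -0.001, 0, 1, 0, 0, 0, 0, -0.001, 0, 1, 0, 0, 0, 0, -0.001, 0, 1]

```text
time_s: 18.3
position: [0.5868, 0.0131, 0.1486]
tool_rot: [-0.028, 1.0, 0.0, 0.0]
force: [4.5, 3.0, -0.7]
opening: 0.0104
grasp_force: 39.3
```

Emit:
jog_arm:
  plan: [0, 0, 0, 0, -0.001, 0, 1, 0, 0, 0, 0, -0.001, 0, 1, 0, 0, 0, 0, -0.001, 0, 1]

```text
time_s: 18.68
position: [0.5869, 0.0114, 0.1486]
tool_rot: [-0.028, 1.0, 0.002, 0.001]
force: [4.7, 8.0, 0.2]
opening: 0.0109
grasp_force: 39.4
```

Emit:
jog_arm:
  plan: [0, 0, 0, 0, -0.001, 0, 1, 0, 0, 0, 0, -0.001, 0, 1]

```text
time_s: 18.92
position: [0.587, 0.0103, 0.1486]
tool_rot: [-0.029, 1.0, 0.002, 0.001]
force: [5.0, 9.6, 0.0]
opening: 0.0104
grasp_force: 39.5
```

Emit:
jog_arm:
  plan: [0, 0, 0, 0, -0.001, 0, 1, 0, 0, 0, 0, -0.001, 0, 1, 0, 0, 0, 0, -0.001, 0, 1]

```text
time_s: 19.3
position: [0.5872, 0.0076, 0.1486]
tool_rot: [-0.029, 1.0, 0.003, 0.001]
force: [4.1, 11.0, 1.9]
opening: 0.0107
grasp_force: 39.5
```

Emit:
jog_arm:
  plan: [0, 0, 0, 0, -0.001, 0, 1, 0, 0, 0, 0, -0.001, 0, 1, 0, 0, 0, 0, -0.001, 0, 1]

```text
time_s: 19.68
position: [0.5873, 0.0048, 0.1486]
tool_rot: [-0.029, 1.0, 0.003, 0.001]
force: [5.0, 12.3, -0.7]
opening: 0.0103
grasp_force: 39.5
```

Emit:
jog_arm:
  plan: [0, 0, 0, 0, -0.001, 0, 1, 0, 0, 0, 0, -0.001, 0, 1]

```text
time_s: 19.92
position: [0.5874, 0.003, 0.1486]
tool_rot: [-0.029, 1.0, 0.003, 0.001]
force: [5.6, 11.7, 1.0]
opening: 0.0103
grasp_force: 39.6
```

Emit:
jog_arm:
  plan: [0, 0, 0, 0, -0.001, 0, 1, 0, 0, 0, 0, 0, 0, 1]

```text
time_s: 20.18
position: [0.5875, 0.0019, 0.1486]
tool_rot: [-0.029, 1.0, 0.003, 0.001]
force: [4.9, 11.2, 0.6]
opening: 0.0107
grasp_force: 39.5
```

Emit:
jog_arm:
  plan: [0, 0, 0, 0, -0.001, 0, 1, 0, 0, 0, 0, 0, 0, 1]

```text
time_s: 20.42
position: [0.5875, 0.0011, 0.1486]
tool_rot: [-0.029, 1.0, 0.003, 0.001]
force: [4.6, 11.5, 0.6]
opening: 0.0108
grasp_force: 39.5
```

Emit:
jog_arm:
  plan: [0, 0, 0, 0, -0.001, 0, 1, 0, 0, 0, 0, 0, 0, 1]

```text
time_s: 20.68
position: [0.5877, -0.0013, 0.1486]
tool_rot: [-0.029, 1.0, 0.001, 0.001]
force: [4.4, 3.0, -0.2]
opening: 0.0108
grasp_force: 39.6
```

Emit:
jog_arm:
  plan: [0, 0, 0, 0, -0.001, 0, 1, 0, 0, 0, 0, 0, 0, 1]

```text
time_s: 20.92
position: [0.5878, -0.0029, 0.1486]
tool_rot: [-0.028, 1.0, 0.001, 0.001]
force: [5.4, 5.6, 0.1]
opening: 0.0106
grasp_force: 39.6
```

Emit:
jog_arm:
  plan: [0, 0, 0, 0, -0.001, 0, 1, 0, 0, 0, 0, 0, 0, 1]

```text
time_s: 21.18
position: [0.5878, -0.004, 0.1486]
tool_rot: [-0.028, 1.0, 0.001, 0.001]
force: [5.3, 5.6, -1.0]
opening: 0.0107
grasp_force: 39.6
```

Emit:
jog_arm:
  plan: [0, 0, 0, 0, -0.001, 0, 1, 0, 0, 0, 0, 0, 0, 1]

```text
time_s: 21.42
position: [0.5879, -0.0046, 0.1486]
tool_rot: [-0.028, 1.0, 0.001, 0.001]
force: [5.5, 6.8, 0.7]
opening: 0.0105
grasp_force: 39.6
```

Emit:
jog_arm:
  plan: [0, 0, 0, 0, -0.0005, 0, 1, 0, 0, 0, 0, 0, 0, 1]

```text
time_s: 21.68
position: [0.5879, -0.0048, 0.1486]
tool_rot: [-0.028, 1.0, 0.002, 0.001]
force: [4.8, 7.3, 0.7]
opening: 0.0105
grasp_force: 39.7
```

Emit:
jog_arm:
  plan: [0, 0, 0, 0, -0.0005, 0, 1, 0, 0, 0, 0, 0, 0, 1]

```text
time_s: 21.92
position: [0.5879, -0.0049, 0.1486]
tool_rot: [-0.029, 1.0, 0.002, 0.001]
force: [4.6, 8.2, 0.1]
opening: 0.0107
grasp_force: 39.7
```

Emit:
jog_arm:
  plan: [0, 0, 0, 0, -0.0005, 0, 1, 0, 0, 0, 0, 0, 0, 1]

```text
time_s: 22.18
position: [0.5879, -0.0052, 0.1486]
tool_rot: [-0.029, 1.0, 0.002, 0.001]
force: [5.2, 9.3, 0.2]
opening: 0.0105
grasp_force: 39.7
```

Emit:
jog_arm:
  plan: [0, 0, 0, 0, -0.0005, 0, 1, 0, 0, 0, 0, 0, 0, 1]

```text
time_s: 22.42
position: [0.5879, -0.0057, 0.1486]
tool_rot: [-0.029, 1.0, 0.002, 0.001]
force: [5.3, 9.3, 0.5]
opening: 0.0106
grasp_force: 39.9
```

Emit:
jog_arm:
  plan: [0, 0, 0, 0, -0.0005, 0, 1, 0, 0, 0, 0, 0, 0, 1]

```text
time_s: 22.68
position: [0.5879, -0.0058, 0.1486]
tool_rot: [-0.029, 1.0, 0.003, 0.001]
force: [5.5, 11.1, 0.1]
opening: 0.0106
grasp_force: 39.9
```

Emit:
jog_arm:
  plan: [0, 0, 0, 0, -0.0005, 0, 1, 0, 0, 0, 0, 0, 0, 1]

```text
time_s: 22.92
position: [0.5879, -0.0059, 0.1486]
tool_rot: [-0.029, 1.0, 0.003, 0.001]
force: [4.4, 11.3, 0.3]
opening: 0.0103
grasp_force: 39.9
```

Emit:
jog_arm:
  plan: [0, 0, 0, 0, -0.0005, 0, 1, 0, 0, 0, 0, 0, 0, 1]

```text
time_s: 23.18
position: [0.588, -0.0061, 0.1486]
tool_rot: [-0.029, 1.0, 0.003, 0.001]
force: [5.1, 13.7, -0.0]
opening: 0.0108
grasp_force: 40.0
```

Emit:
jog_arm:
  plan: [0, 0, 0, 0, -0.0005, 0, 1, 0, 0, 0, 0, 0, 0, 1]

```text
time_s: 23.42
position: [0.588, -0.0063, 0.1486]
tool_rot: [-0.029, 1.0, 0.003, 0.001]
force: [5.4, 13.5, 0.7]
opening: 0.0108
grasp_force: 40.0
```

Emit:
jog_arm:
  plan: [0, 0, 0, 0, -0.0005, 0, 1, 0, 0, 0, 0, 0, 0, 1]

```text
time_s: 23.68
position: [0.588, -0.0065, 0.1486]
tool_rot: [-0.029, 1.0, 0.004, 0.001]
force: [5.0, 14.9, 0.7]
opening: 0.0101
grasp_force: 40.0
```

Emit:
jog_arm:
  plan: [0, 0, 0, 0, 0.001, 0, 1, 0, 0, 0, 0, 0.001, 0, 1, 0, 0, 0, 0, 0.001, 0, 1, 0, 0, 0, 0, 0, 0, 1]

```text
time_s: 24.18
position: [0.5879, -0.0057, 0.1486]
tool_rot: [-0.029, 1.0, 0.002, 0.001]
force: [4.5, 8.2, 0.7]
opening: 0.0107
grasp_force: 39.9
```

Emit:
jog_arm:
  plan: [0, 0, 0, 0, 0.001, 0, 1, 0, 0, 0, 0, 0.001, 0, 1, 0, 0, 0, 0, 0, 0, 1]

```text
time_s: 24.55
position: [0.5879, -0.0056, 0.1486]
tool_rot: [-0.028, 1.0, -0.0, 0.0]
force: [4.1, 1.9, 0.3]
opening: 0.0104
grasp_force: 39.9
```

Emit:
jog_arm:
  plan: [0, 0, 0, 0, 0.001, 0, 1, 0, 0, 0, 0, 0.001, 0, 1, 0, 0, 0, 0, 0.001, 0, 1, 0, 0, 0, 0, 0, 0, 1]

```text
time_s: 25.05
position: [0.5879, -0.0054, 0.1486]
tool_rot: [-0.027, 1.0, -0.003, 0.0]
force: [4.9, -6.2, -0.0]
opening: 0.0109
grasp_force: 40.0
```

Emit:
jog_arm:
  plan: [0, 0, 0, 0, 0.001, 0, 1, 0, 0, 0, 0, 0.0005, 0, 1, 0, 0, 0, 0, 0, 0, 1, 0, 0, 0, 0, 0, 0, 1]

```text
time_s: 25.55
position: [0.5879, -0.0054, 0.1486]
tool_rot: [-0.026, 1.0, -0.004, 0.0]
force: [5.3, -12.3, -0.5]
opening: 0.0107
grasp_force: 40.0
```

The guard holds against a 12 N pull, so it is latched. I'll relax the arm, let go and rise.

Emit:
jog_arm:
  plan: [0, 0, 0, 0, -0.001, 0, 1, 0, 0, 0, 0, -0.001, 0, 1, 0, 0, 0, 0, -0.001, 0, 1, 0, 0, 0, 0, 0, 0, 1]

```text
time_s: 26.05
position: [0.5879, -0.0055, 0.1486]
tool_rot: [-0.027, 1.0, -0.001, 0.0]
force: [5.5, -2.8, -0.9]
opening: 0.0103
grasp_force: 40.0
```

Emit:
jog_arm:
  plan: [0, 0, 0, 0, 0, 0, 0.5, 0, 0, 0, 0, 0, 0, 0, 0, 0, 0, 0, 0, 0, 0, 0, 0, 0, 0, 0, 0, 0]

```text
time_s: 26.55
position: [0.587, -0.0039, 0.1484]
tool_rot: [-0.028, 1.0, -0.0, -0.0]
force: [-0.4, -0.6, 0.0]
opening: 0.0427
grasp_force: 0.0
```

Emit:
jog_arm:
  plan: [0, 0, 0, 0, 0, -0.01, 0, 0, 0, 0, 0, 0, -0.02, 0, 0, 0, 0, 0, 0, -0.035, 0, 0, 0, 0, 0, 0, -0.04, 0, 0, 0, 0, 0, 0, -0.03, 0, 0, 0, 0, -0.03, 0, 0, 0, 0, 0, 0, -0.03, 0, 0, 0, 0, 0, 0, 0, 0, 0, 0]

```text
time_s: 27.55
position: [0.6485, -0.0006, 0.283]
tool_rot: [-0.028, 1.0, -0.0, 0.0]
force: [-0.5, -0.1, 0.2]
opening: 0.0426
grasp_force: 0.0
```

```bash
python3 - <<'E'
from h import *
import cv2
I=cams.grab_frame("wrist")[:,:,::-1]
print(arm.get_obs()["force"],arm.get_obs()["time_s"])
cv2.imwrite("pics/w5.png",cv2.resize(I,(784,588)))
E
```

```text
[-0.05130826 -0.58165119 -0.33249693] 27.6
```

View pics/w5.png

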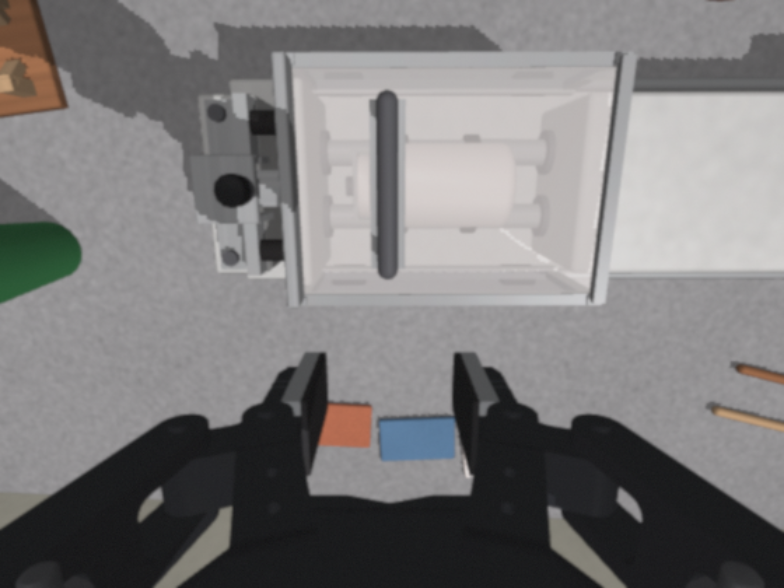

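The guard is shut against the buffers (front edge at column 285, knob at (233,190)). The jar lies centred on the tyres at (437,185), and nothing is touching the robot.

```bash
python3 -c "
from bench import sign_off
print(sign_off())"
```

```text
the job is handed in; nothing more can be done
None
```

The jar is on the rollers, centred on the tyres, and the guard is shut and latched: it held against a 12 N pull. The robot is clear of everything, and I handed the job in at about 28 s.

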